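# Clip the headset hanger onto the stand's ring

### The job

Pick up the teal headset hanger by its black tab and snap its hook onto the front bar of the steel ring on the headset stand: press it gently down so that the ring's bar pushes the orange sprung gate open, goes right into the hook and the gate snaps shut behind it, never ramming the ring. Leave the hanger hanging freely and still from the ring with the gate closed, and do not disturb the mug, the mouse or the pen cup.

Things in the scene. Friction and masses are not known exactly. Their poses are not given: they have to be found in the camera images.
- hanger: Loose teal headset hanger, about 0.25 kg, 192 mm tall, standing upright. Origin: middle of its foot's underside, z up. Foot x -32 to 28, y -23 to 23, z 0 to 12, with a lip at x 20 to 28 up to z 17. The rest is a flat hook in the x-z plane, 14 mm thick in y: spine x -31 to -21, crown x -31 to 21 at z 134 to 146, nose x 11 to 21 hanging from the crown down to z 93 (mm).
- tab (a point): Black grip tab on top of the crown; this point is its middle, on the hanger's axis (hanger x 0, y 0, z 171 mm). The tab is 32 mm long in x, 14 mm thick in y (pinch it here) and spans hanger z 146 to 192.
- seat (a point): Point inside the hook, under the crown, where the centre of the ring's 9 mm bar lies when fully home (hanger x 0, z 129.5 mm). The hook space spans hanger x -21 to 11; its mouth faces down and is closed by the gate at z 99. Between gate and foot (z 17 to 93) the hanger is open to +x below the nose: the bar gets under the gate that way.
- gate (a joint): Orange sprung wire gate, 31 mm long, hinged on the spine at hanger x -21, z 99 mm. 0 = shut (level); grows as it swings up into the hook, at most 1.35 rad; a spring shuts it. A bar coming up at hanger x 0 meets it at bar centre z 91 mm, needs up to about 4 to 7 N to push it aside, and it snaps shut behind the bar at about z 123, just before the bar meets the crown (z 129.5).
- stand: Fixed headset stand. Origin: on the desk straight below the middle of the ring's front bar, z up. Base plate 12 mm thick, x -30 to 140, y -65 to 65 mm; dark post 18 mm thick, 245 mm tall, at x 88. The hanger goes on with its +x along the stand's +x: nose down through the ring, spine on the -x side. More than 25 N between hanger and stand counts as ramming.
- ring_middle (a point): Middle of the range of the ring's height, 195 mm above the stand's origin. The level closed steel ring (9 mm round bar; front bar along the stand's y at x 0, y -45 to 45; reaching back to x 68 mm) is clamped to the post rigidly, anywhere up to 27 mm above or below this point, differing each time and not reported: feel for it or look.
- mug: White mug, 82 mm across, 95 mm tall, loose, to be left alone. Origin: centre of its underside.
- mouse: Black computer mouse, 105 x 60 x 32 mm, loose, to be left alone. Origin: centre of its underside.
- pencup: Dark metal pen cup, 76 mm across, 100 mm tall, loose, to be left alone. Origin: centre of its underside.
Not all that is in view belongs to the job. What is shaped like the stand but yellow is not meant.

How it is judged:
On the way, in this order (a step that is already met when the one before it is completed fails the run):
1. the hanger is lifted clear of the desk (height (world z) of hanger above 0.03 m), for 0.2 s.
2. with the hook at the ring, the gate is pressed well open (value of joint gate above 0.75 rad and horizontal distance between hanger and stand below 0.045 m and contact force between hanger and stand above 0.5 N), for 0.02 s.
At the end, for the whole second after the job is handed in: The hanger hangs nearly still from the ring: the gate shut (below 0.08 rad), the hanger's origin within 60 mm (stand x) and 50 mm (stand y) of the stand's origin and 30 to 105 mm above the desk, tilted less than 0.5 rad, slower than 0.15 m/s and carried by the stand (more than 0.5 N) (value of joint gate below 0.08 rad and x of hanger in the frame of stand between -0.06 and 0.06 m and y of hanger in the frame of stand between -0.05 and 0.05 m and z of hanger in the frame of stand between 0.03 and 0.105 m and angle between hanger's own z axis and vertical below 0.5 rad and linear speed of hanger below 0.15 m/s and contact force between hanger and stand above 0.5 N); the robot touches nothing.
It fails at once if the ring is rammed: more than 25 N between hanger and stand (contact force between hanger and stand above 25 N).
It fails at once if the mug, the mouse or the pen cup is moved by more than 30 mm (distance of any of mug, mouse, pencup from where it was at the start of the episode above 0.03 m).
It also fails if it takes over 58 s, if anything falls off the work surface, if the arm or the gripper's body presses on something with over 40 N, if the wrist force passes 120 N, or if a joint passes its speed limit or range.

### The arm

A 7-joint arm with a two-finger parallel gripper is mounted at the origin on the work surface. World frame = base frame: x ahead of the robot, y to its left, z up, the work surface at z = 0. Lengths are in m, angles in rad, forces in N, time in s.
With the tool pointing down it reaches from about 0.4 to 0.85 m from the base axis. Payload 10.4 kg.
Tool frame: the origin (TCP) lies midway between the tips of the shut fingers; the grasp point (between the pads) lies 19 mm behind it; z points along the fingers, x is the direction in which the jaws open and shut, and the axes are right-handed (so a half turn about z gives the same grasp; the last joint's range is limited). The gripper opens to 85 mm and grips with 20 to 120 N. Pads are 22 mm wide; open, the fingers measure 114 mm over their backs; the gripper's body (76 mm by 85 mm) begins 54 mm behind the grasp point. The pads swing forward as they close: fully open they stand 13 mm farther back than shut.
Start: joints at [-1.134, 0.332, -0.065, 1.46, 0.022, 1.35, -0.088], TCP at [0.277, 0.56, 0.231] pointing down, gripper open.
Joint ranges: [-2.6, 2.6], [-0.5, 2.12], [-1.47, 1.34], [0.16, 2.42], [-1.27, 4.41], [0.06, 2.06], [-2.6, 2.6]. Speed limits (rad/s): [2.22, 2.22, 2.79, 2.79, 3.14, 3.14, 3.14].

### API

Orientations are given as a unit quaternion [x, y, z, w].
In Python, from workcell import manip, cams gives the robot as it stands.
- The arm moves only by the tool move_arm, never from a script. Its argument "moves" is a list of rows, each a list of 7 numbers: the turn, a rotation vector about the tool's x, y, z in degrees, then the shift along the tool's x, y, z in m, then the finger opening in m, from 0 to 0.0854. A call has 1 to 10 rows; each row is the pose to reach, as a shift and turn from the pose commanded when the call began, along the tool's axes at that moment; what a row does not reach only later rows make up. A row lasts 1/10 s, in which the tool goes at most 50 mm and 8.59 degrees, less where a joint would pass 70% of its speed; a pose out of reach is approached as far as the arm can. A call with a gripper value outside its range is refused whole. The fingers move at their own pace and stop on an object; "grip_force" is the grip in N (left out, the last holds). Time passes only in rows, so rows that repeat a pose let the fingers close. It gives the time, the measured TCP pose, the force and the opening at its end, in the units of the state.
- manip.get_obs(): the state, without advancing time (a new reading comes with each control period).
- cams.camera(name): name is "scene" or "top" or "wrist"; returns the picture (480x640x3 uint8, red, green, blue); there is no depth.
- cams.camera_params(name): a dict with "fx", "fy", "cx", "cy" (pixels), "dist_coeffs" ([k1, k2, p1, p2, k3] as OpenCV has them; the pictures are not rectified), "xyz" and "rotation" of the camera in the world. Camera axes: x right, y up, looking along -z (the intrinsics and any distortion apply to the point x, -y, -z); pixel columns grow to the right and rows downward; lengths in m; the calibration is good to about 2 mm. A picture is of the moment at which its call begins: read the wrist's pose just before it. camera_params takes no time and is no camera call; for the wrist camera it gives the pose at the moment of the call.
- manip.hand_in(): hands the job in, once; it reports no verdict.
The state is a dict: "clock": time; "joint_pos": joint angles; "joint_velocities": joint speeds; "tau": joint torques, N m; "position": TCP position; "ee_rot": TCP orientation; "ft_force": force on the tool from outside, world axes, zero at the start; "torque": the same for the moment, N m; "grip_width": opening from 0.0 (shut) to 1.0 (fully open).
Only numpy, scipy, OpenCV 4.12 (cv2) and the standard library are available. Lean on these libraries where they do the work, as an engineer would, in place of code of your own. Each camera call takes 0.05 s, during which the arm holds its last target. There are 200 camera calls.

## Working session

There is one attempt and no reset: what is moved stays moved. The work goes in short steps, Python scripts to look and compute and a tool call to move; the robot and the scene stay as the last step left them, time stands still between calls to the robot, and variables do not carry over. Pictures are saved under pics/ and viewed, about 8 in all and at most 12, crops included, and the job is handed in when it is done.

Besides the shell and the picture viewer there is one more tool, called by a JSON object that holds its "api" and its "payload", one argument or row to a line. move_arm: Moves the arm, as the interface text tells. Its arguments: {"type":"object","properties":{"moves":{"type":"array","items":{"type":"array","items":{"type":"number"}}},"grip_force":{"type":"number"}},"required":["moves"]}

```bash
mkdir -p pics
cat > h.py <<'E'
import numpy as np, cv2
from workcell import manip, cams
def snap(n,f):
    p=cams.camera_params(n); im=cams.camera(n)[:,:,::-1].copy(); cv2.imwrite('pics/'+f+'.png',im); return im,p
def ray(p,uv):
    K=np.array([[p['fx'],0,p['cx']],[0,p['fy'],p['cy']],[0,0,1.]])
    q=cv2.undistortPoints(np.array([[uv]],float),K,np.array(p['dist_coeffs'],float))[0,0]
    d=rot(p)@np.array([q[0],-q[1],-1.]); return np.array(p['xyz']),d/np.linalg.norm(d)
def rot(p):
    r=np.array(p['rotation'],float)
    if r.size==4:
        from scipy.spatial.transform import Rotation as R; return R.from_quat(r).as_matrix()
    return r.reshape(3,3)
def onz(p,uv,z):
    o,d=ray(p,uv); return o+d*(z-o[2])/d[2]
def tri(p1,a,p2,b):
    o1,d1=ray(p1,a);o2,d2=ray(p2,b)
    s=np.linalg.lstsq(np.c_[d1,-d2],o2-o1,rcond=None)[0]
    x,y=o1+s[0]*d1,o2+s[1]*d2; return (x+y)/2,np.linalg.norm(x-y)
def proj(p,X):
    K=np.array([[p['fx'],0,p['cx']],[0,p['fy'],p['cy']],[0,0,1.]])
    c=rot(p).T@(np.array(X)-p['xyz']); c=c*[1,-1,-1]
    return cv2.projectPoints(c.reshape(1,3),np.zeros(3),np.zeros(3),K,np.array(p['dist_coeffs'],float))[0].ravel()
E
python3 - <<'E'
from h import *
ims=[]
for n in('scene','top'):
    im,p=snap(n,n+'0'); print(n,p); ims.append(im)
print(manip.get_obs())
E
```

```text
scene {'fx': 536.0406025284811, 'fy': 536.0406025284811, 'cx': 320.2919514069672, 'cy': 238.1253575373047, 'dist_coeffs': array([0.03190767, 0.        , 0.        , 0.        , 0.        ]), 'xyz': array([1.44148822, 0.20960342, 1.05639243]), 'rotation': array([0.24430619, 0.30319693, 0.72721964, 0.56527666])}
top {'fx': 565.3151685788235, 'fy': 565.3151685788235, 'cx': 328.7485257918604, 'cy': 236.65647105934565, 'dist_coeffs': array([-0.07619217,  0.        ,  0.        ,  0.        ,  0.        ]), 'xyz': array([ 0.23321367, -0.00302718,  1.5218892 ]), 'rotation': array([-0.06752403,  0.05823648,  0.7122589 , -0.69623005])}
{'clock': 0.1, 'joint_pos': array([-1.13359352,  0.3328055 , -0.06472988,  1.46085563,  0.02159938,
        1.34988678, -0.0884698 ]), 'joint_velocities': array([ 4.40534448e-05, -5.64835390e-04,  1.09493793e-03, -6.55690264e-04,
       -8.73507118e-04, -3.16513856e-04,  8.67618317e-04]), 'tau': array([ 9.51261427e-04, -6.26740551e+01,  4.88081994e-02, -3.92430854e+01,
        1.63751008e-02,  6.99028111e-03,  4.28624602e-07]), 'position': array([0.27719611, 0.55979712, 0.23059836]), 'ee_rot': array([ 8.49617968e-01,  5.27398248e-01, -5.22636605e-04,  3.51523031e-04]), 'ft_force': array([ 0.08738922,  0.4432756 , -0.1828042 ]), 'torque': array([-0.01786688,  0.01994645,  0.01508404]), 'grip_width': 1.0035872451336234}
```

View pics/scene0.png

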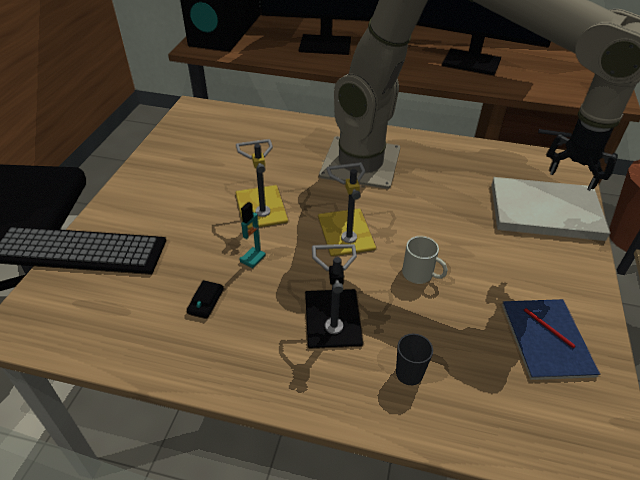

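View pics/top0.png

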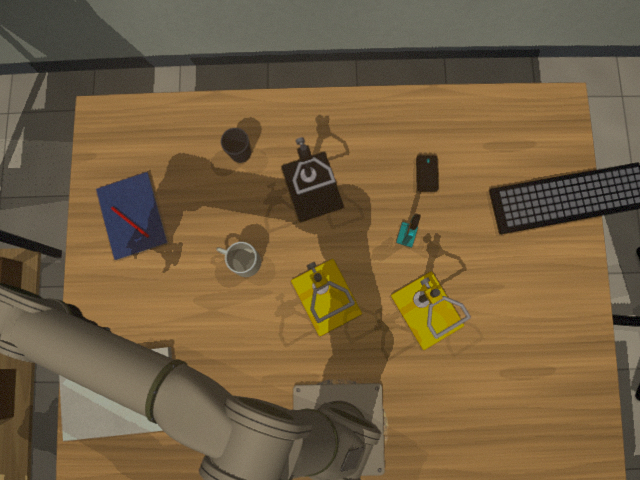

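The scene view has the hanger at (252,235). There are three stands: a black-based one at (335,320), and yellow-based ones at (262,205) and (347,232). The black one is meant, because the task rules out yellow. One enlarged composite will confirm this and give me pixels.

Run:
```python
from h import *
s=cv2.imread('pics/scene0.png');t=cv2.imread('pics/top0.png')
def c(im,x,y,w,h): return cv2.resize(im[y:y+h,x:x+w],(400,300),interpolation=cv2.INTER_CUBIC)
cv2.imwrite('pics/comp.png',np.vstack([np.hstack([c(s,190,190,120,90),c(s,265,230,160,120)]),np.hstack([c(t,360,195,80,60),c(t,260,130,120,90)])]))
```

```text
(no output)
```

View pics/comp.png

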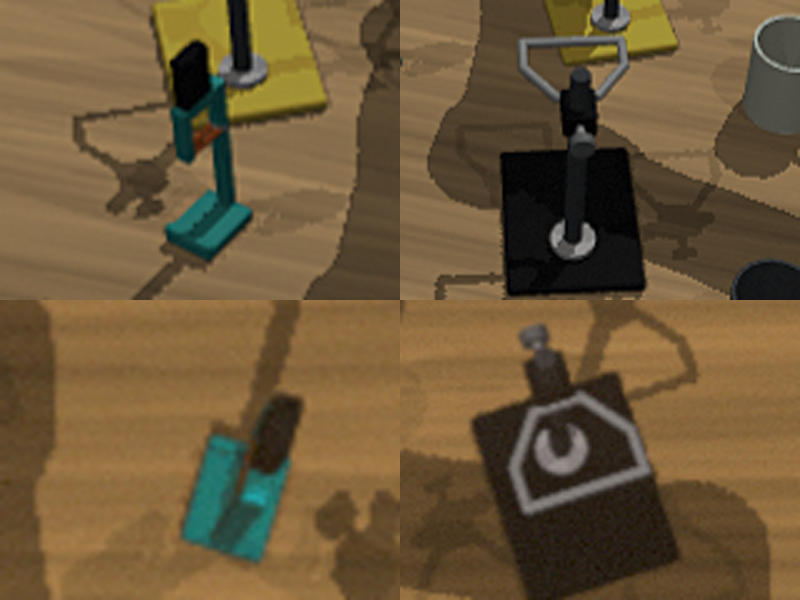

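Run:
```python
from h import *
ps,pt=[cams.camera_params(n) for n in('scene','top')]
L=lambda n,a,b:print(n,*[np.round(v,4) for v in tri(ps,a,pt,b)])
L('barR',(313.8,246.4),(334.4,181.6)); L('barL',(355.4,246.4),(298.1,193.3)); L('tab',(247.3,212.8),(415,221.6))
f=[onz(pt,u,.012)[:2] for u in((402.6,222.4),(396.6,243.2),(412.4,247.2))]
print('foot',np.round(f,4),np.linalg.norm(f[0]-f[1]),np.linalg.norm(f[1]-f[2]))
d=f[0]-f[1];print('yawH',np.degrees(np.arctan2(d[1],d[0])), 'foot centre',(f[0]+f[2])/2)
# base corners of stand in top: near edge
b=[onz(pt,(260+x/3.333,130+y/3.333),.012)[:2] for x,y in((128,302),(279,257),(72,118),(218,74))]
print('base',np.round(b,4)); m0=(b[0]+b[1])/2; m1=(b[2]+b[3])/2; d=m1-m0;n=np.linalg.norm(d);print('yawS',np.degrees(np.arctan2(d[1],d[0])),n,'stand origin',m0+d/n*.03)
from scipy.spatial.transform import Rotation as R
print(R.from_quat(manip.get_obs()['ee_rot']).as_matrix().round(3))
for n,z,uv in(('mug',.095,(241,258)),('cup',.1,(235,143)),('mouse',.03,(428,172))): print(n,onz(pt,uv,z))
```

```text
barR [ 0.6077 -0.0034  0.1942] 0.0027
barL [0.5813 0.0866 0.1914] 0.0051
tab [ 0.5094 -0.199   0.1676] 0.0009
foot [[ 0.5398 -0.1881]
 [ 0.4828 -0.1693]
 [ 0.4708 -0.2115]] 0.060045074854037116 0.04393659290164484
yawH -18.255522092086657 foot centre [ 0.50530979 -0.1998064 ]
base [[ 0.5517  0.0959]
 [ 0.5865 -0.0288]
 [ 0.71    0.1409]
 [ 0.7451  0.0182]]
yawS 16.18950660293713 0.16502837504376477 stand origin [0.59790153 0.04189948]
[[ 0.444  0.896 -0.001]
 [ 0.896 -0.444 -0.001]
 [-0.001  0.    -1.   ]]
mug [0.44020675 0.23867626 0.095     ]
cup [0.74774642 0.2562137  0.1       ]
mouse [ 0.67536227 -0.26199642  0.03      ]
```

Black-based stand confirmed. Its bar middle is about (0.595, 0.042, 0.193) and its yaw about 16.3°. The hanger is at about (0.508, -0.200) with yaw about -18.2°. The tab measures z 0.168 against 0.171 in the text, the foot 60×44 mm and the base 165 mm, so the sizes fit. Now moving above the hanger.

{"api": "move_arm", "payload": {
  "moves": [
    [0,0,0,0,0,-0.05,0.085],
    [0,0,-8,-0.03,0.03,-0.1,0.085],
    [0,0,-8,-0.07,0.065,-0.1,0.085],
    [0,0,-8,-0.106,0.1,-0.1,0.085],
    [0,0,-8,-0.142,0.134,-0.1,0.085],
    [0,0,-8,-0.178,0.168,-0.1,0.085],
    [0,0,-8,-0.214,0.202,-0.1,0.085],
    [0,0,-8,-0.25,0.236,-0.1,0.085],
    [0,0,-8,-0.286,0.27,-0.1,0.085],
    [0,0,-8,-0.32,0.302,-0.1,0.085]
  ]
}}

```text
clock: 1.1
position: [0.4035, 0.1454, 0.3312]
ee_rot: [0.811, 0.585, 0.0, -0.0]
ft_force: [1.5, 0.9, -0.2]
grip_width: 0.994
```

{"api": "move_arm", "payload": {
  "moves": [
    [0,0,0,-0.036,0.026,0,0.085],
    [0,0,0,-0.072,0.051,0,0.085],
    [0,0,0,-0.108,0.077,0,0.085],
    [0,0,0,-0.144,0.102,0,0.085],
    [0,0,0,-0.18,0.128,0,0.085],
    [0,0,0,-0.216,0.153,0,0.085],
    [0,0,0,-0.252,0.179,0,0.085],
    [0,0,0,-0.289,0.205,0,0.085],
    [0,0,0,-0.289,0.205,0,0.085],
    [0,0,0,-0.289,0.205,0,0.085]
  ]
}}

```text
clock: 2.1
position: [0.5068, -0.192, 0.3307]
ee_rot: [0.811, 0.584, -0.001, -0.0]
ft_force: [-0.8, 1.0, -0.5]
grip_width: 0.995
```

Run:
```python
from h import *
im,p=snap('wrist','w1'); o=manip.get_obs(); print(o['position'],o['ee_rot'],p['xyz'],proj(p,(.509,-.2,.192)),proj(p,(.509,-.2,.146)))
```

```text
[ 0.50699326 -0.19072569  0.33081277] [ 8.10769392e-01  5.85365431e-01 -3.21280992e-04 -4.48931531e-04] [ 0.42794133 -0.16649045  0.47506474] [312.69957118 221.6898991 ] [313.74065924 206.07548163]
```

View pics/w1.png

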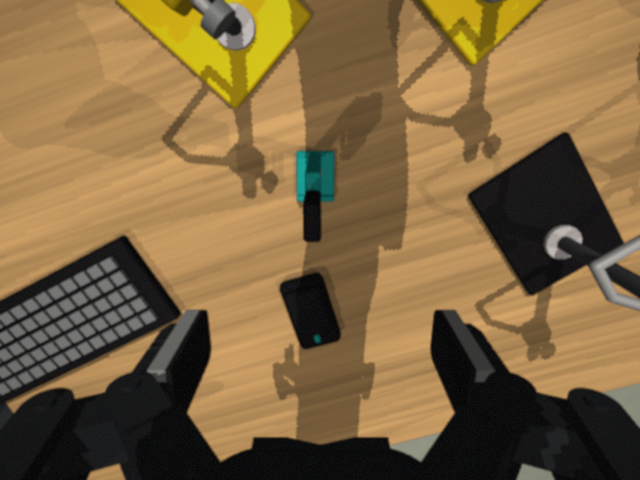

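Run:
```python
from h import *
im=cv2.imread('pics/w1.png').astype(int); p=cams.camera_params('wrist')
m=(im.max(2)<45); m[:180]=0; m[250:]=0; m[:,:295]=0; m[:,330:]=0
ys,xs=np.nonzero(m); print(xs.min(),xs.max(),ys.min(),ys.max())
for y in range(ys.min(),ys.max()+1,6): print(y,xs[ys==y].min(),xs[ys==y].max())
e=onz(p,(312.5,241),.192); l=onz(p,(304,235),.192); r=onz(p,(321.5,235),.192)
a=np.array([.949,-.316,0]); print('far edge',e,'ctr',e-.016*a,'width',np.linalg.norm(l-r))
s,ps=cv2.imread('pics/scene0.png'),cams.camera_params('scene'); t,pt=0,cams.camera_params('top')
hsv=cv2.cvtColor(im.astype(np.uint8),cv2.COLOR_BGR2HSV); tm=cv2.inRange(hsv,(80,120,40),(100,255,255)); tm[:140]=0;tm[210:]=0
ys,xs=np.nonzero(tm); k=(xs>290)&(xs<340); print(xs[k].min(),xs[k].max(),ys[k].min(),ys[k].max())
q=[onz(p,(u,155),.012) for u in (xs[k].min(),xs[k].max()+1)]; print(q, 'foot mid',(q[0]+q[1])/2, np.linalg.norm(q[0]-q[1]))
o=manip.get_obs(); print(o['position'])
c=e-.016*a
print('tri', tri(p,proj(p,c-[0,0,.021]),ps,(247.3,212.8)))
```

```text
304 320 190 240
190 310 315
196 305 320
202 304 319
208 304 319
214 304 319
220 304 319
226 304 320
232 304 320
238 304 319
far edge [ 0.52405125 -0.2037804   0.192     ] ctr [ 0.50886725 -0.1987244   0.192     ] width 0.013442511477788598
297 333 151 201
[array([ 0.4776382 , -0.21094523,  0.012     ]), array([ 0.4912875 , -0.16971915,  0.012     ])] foot mid [ 0.48446285 -0.19033219  0.012     ] 0.043426866267709474
[ 0.50699326 -0.19072569  0.33081277]
tri (array([ 0.5096026 , -0.19874078,  0.16785508]), np.float64(0.0006738340286304705))
```

{"api": "move_arm", "payload": {
  "moves": [
    [0,0,0,-0.007,0.0045,0.03,0.085],
    [0,0,0,-0.007,0.0045,0.06,0.085],
    [0,0,0,-0.007,0.0045,0.09,0.085],
    [0,0,0,-0.007,0.0045,0.12,0.085],
    [0,0,0,-0.007,0.0045,0.14,0.085],
    [0,0,0,-0.007,0.0045,0.16,0.085],
    [0,0,0,-0.007,0.0045,0.17,0.085],
    [0,0,0,-0.007,0.0045,0.178,0.085],
    [0,0,0,-0.007,0.0045,0.178,0.085],
    [0,0,0,-0.007,0.0045,0.178,0.085]
  ]
}}

```text
clock: 3.15
position: [0.5096, -0.1992, 0.154]
ee_rot: [0.811, 0.586, 0.0, 0.0]
ft_force: [-0.5, 0.1, 0.3]
grip_width: 0.996
```

Run:
```python
from h import *
im,p=snap('wrist','w2'); o=manip.get_obs(); print(o['position'],o['ft_force'])
cv2.imwrite('pics/w2c.png',im[100:480,120:560])
```

```text
[ 0.50964578 -0.19933898  0.15413881] [ 0.47809709  0.70723733 -0.86108851]
```

View pics/w2c.png

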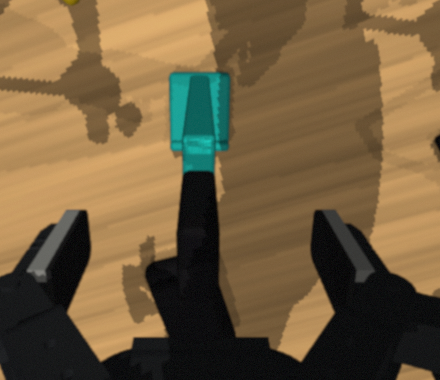

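The tab sits midway between the fingers. Close and lift.

{"api": "move_arm", "payload": {
  "moves": [
    [0,0,0,0,0,0,0.06],
    [0,0,0,0,0,0,0.03],
    [0,0,0,0,0,0,0.005],
    [0,0,0,0,0,0,0.0],
    [0,0,0,0,0,0,0.0],
    [0,0,0,0,0,0,0.0],
    [0,0,0,0,0,0,0.0],
    [0,0,0,0,0,0,0.0],
    [0,0,0,0,0,0,0.0],
    [0,0,0,0,0,0,0.0]
  ],
  "grip_force": 70
}}

```text
clock: 4.2
position: [0.5093, -0.1995, 0.1534]
ee_rot: [0.811, 0.585, 0.0, 0.0]
ft_force: [0.2, -1.0, 2.0]
grip_width: 0.154
```

{"api": "move_arm", "payload": {
  "moves": [
    [0,0,0,0,0,-0.01,0.0],
    [0,0,0,0,0,-0.02,0.0],
    [0,0,0,0,0,-0.04,0.0],
    [0,0,0,0,0,-0.06,0.0],
    [0,0,0,0,0,-0.08,0.0],
    [0,0,0,0,0,-0.1,0.0],
    [0,0,0,0,0,-0.11,0.0],
    [0,0,0,0,0,-0.11,0.0],
    [0,0,0,0,0,-0.11,0.0],
    [0,0,0,0,0,-0.11,0.0]
  ]
}}

```text
clock: 5.2
position: [0.5087, -0.1991, 0.2623]
ee_rot: [0.811, 0.585, -0.001, -0.001]
ft_force: [0.9, -0.8, -2.2]
grip_width: 0.157
```

Run:
```python
from h import *
o=manip.get_obs(); print(o['position'],o['ee_rot'],o['ft_force'],o['grip_width'],o['joint_pos'])
s,ps=snap('scene','s2'); t,pt=snap('top','t2')
u=proj(ps,o['position']).astype(int);v=proj(pt,o['position']).astype(int); print(u,v)
def c(im,x,y,w,h): return cv2.resize(im[y:y+h,x:x+w],(400,600 if h>w else 300),interpolation=cv2.INTER_CUBIC)
cv2.imwrite('pics/c2.png',np.hstack([c(s,u[0]-50,u[1]-40,100,150),c(s,280,230,100,150)]))
```

```text
[ 0.50871445 -0.19909457  0.26226298] [ 8.10760383e-01  5.85377610e-01 -5.37769293e-04 -6.04783341e-04] [ 0.91096151 -0.80717859 -2.15100645] 0.1565398958379009 [-0.37195852  0.1582305   0.74609253  1.65736829 -0.10911236  1.37035744
  1.64054244]
[243 182] [420 213]
```

View pics/c2.png

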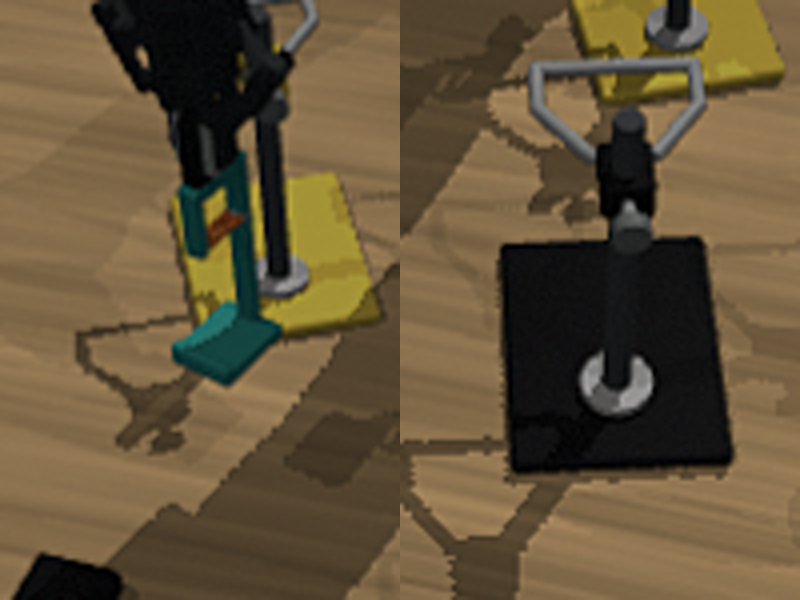

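Held upright, with the hanger origin 0.153 below the TCP. Now to the pre-entry pose: stand x ≈ -0.085, yaw 16.3°, bar level with the open mouth.

{"api": "move_arm", "payload": {
  "moves": [
    [0,0,0,0.01,-0.003,-0.01,0.0],
    [0,0,-4,0.03,-0.009,-0.029,0.0],
    [0,0,-9,0.055,-0.017,-0.029,0.0],
    [0,0,-14,0.085,-0.026,-0.029,0.0],
    [0,0,-19,0.115,-0.035,-0.029,0.0],
    [0,0,-24,0.145,-0.044,-0.029,0.0],
    [0,0,-29,0.175,-0.054,-0.029,0.0],
    [0,0,-32,0.195,-0.06,-0.029,0.0],
    [0,0,-34.5,0.2075,-0.0635,-0.029,0.0],
    [0,0,-34.5,0.2075,-0.0635,-0.029,0.0]
  ]
}}

```text
clock: 6.3
position: [0.5143, 0.0191, 0.2923]
ee_rot: [0.599, 0.8, 0.0, -0.0]
ft_force: [0.1, -0.4, -2.8]
grip_width: 0.155
```

Run:
```python
from h import *
from scipy.spatial.transform import Rotation as R
s,ps=snap('scene','s3'); t,pt=snap('top','t3'); w,pw=snap('wrist','w3'); o=manip.get_obs(); print(o['position'],o['ft_force'],o['grip_width'],o['joint_pos'])
M=R.from_quat(o['ee_rot']).as_matrix(); print(M.round(3),np.degrees(np.arctan2(M[1,1],M[0,1])))
def c(im,x,y,w,h): return cv2.resize(im[y:y+h,x:x+w],(400,400),interpolation=cv2.INTER_CUBIC)
cv2.imwrite('pics/c3.png',np.hstack([c(s,260,150,120,120),cv2.resize(w[:,:480],(400,400))]))
for q in ((.6077,-.0034,.193),(.5813,.0866,.193)): print(proj(pw,q),proj(ps,q))
```

```text
[0.51429731 0.01586568 0.29239693] [-0.45590535 -0.04869679 -2.52062843] 0.15815735533479064 [-0.62322978  0.0454838   0.52619024  1.67763723 -0.02257086  1.42457592
  1.7550907 ]
[[-0.275  0.961  0.   ]
 [ 0.961  0.275 -0.   ]
 [-0.001 -0.    -1.   ]] 15.956636459392657
[260.51075308 342.69193573] [313.20713424 246.70576341]
[389.14545087 342.15467048] [354.32485243 245.86668742]
```

View pics/c3.png

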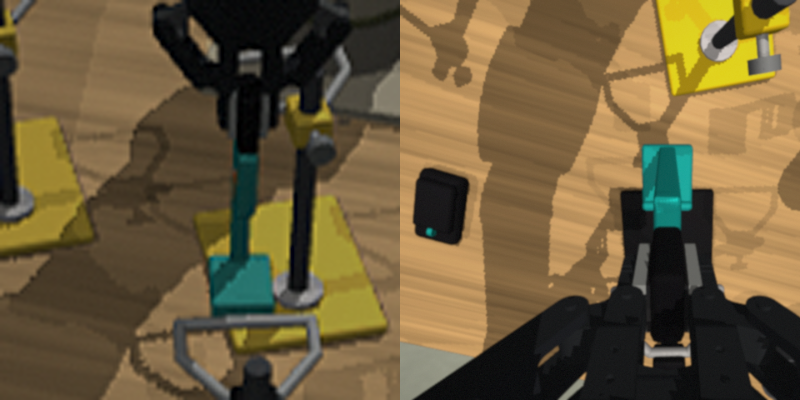

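{"api": "move_arm", "payload": {
  "moves": [
    [0,0,0,0.002,0.01,0,0.0],
    [0,0,0,0.002,0.022,0,0.0],
    [0,0,0,0.002,0.036,0,0.0],
    [0,0,0,0.002,0.05,0,0.0],
    [0,0,0,0.002,0.062,0,0.0],
    [0,0,0,0.002,0.073,0,0.0],
    [0,0,0,0.002,0.081,0,0.0],
    [0,0,0,0.002,0.087,0,0.0],
    [0,0,0,0.002,0.087,0,0.0],
    [0,0,0,0.002,0.087,0,0.0]
  ]
}}

```text
clock: 7.45
position: [0.5971, 0.0435, 0.2923]
ee_rot: [0.601, 0.799, -0.0, -0.0]
ft_force: [0.5, -0.3, -2.0]
grip_width: 0.158
```

Run:
```python
from h import *
s,ps=snap('scene','s4'); t,pt=snap('top','t4'); o=manip.get_obs(); print(o['position'],o['ft_force'],o['grip_width'])
def c(im,x,y,w,h): return cv2.resize(im[y:y+h,x:x+w],(400,400),interpolation=cv2.INTER_CUBIC)
cv2.imwrite('pics/c4.png',np.hstack([c(s,290,180,100,100),c(t,265,130,100,100)]))
```

```text
[0.59696103 0.04348819 0.29249481] [-0.2528156  -0.64584272 -2.60924492] 0.1548057328601194
```

View pics/c4.png

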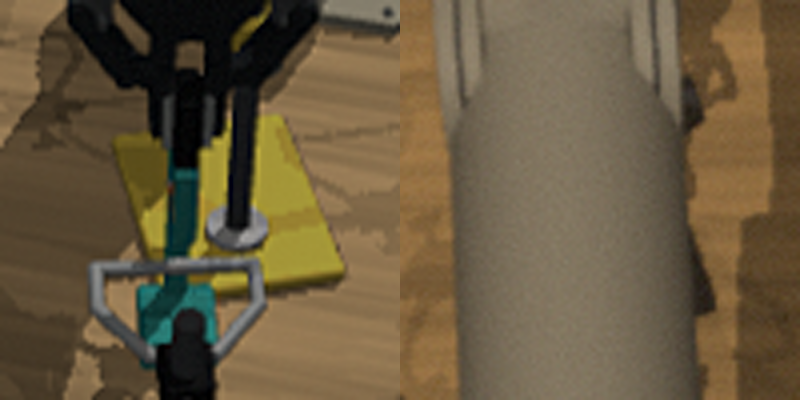

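{"api": "move_arm", "payload": {
  "moves": [
    [0,0,0,0,0,0.006,0.0],
    [0,0,0,0,0,0.012,0.0],
    [0,0,0,0,0,0.018,0.0],
    [0,0,0,0,0,0.023,0.0],
    [0,0,0,0,0,0.027,0.0],
    [0,0,0,0,0,0.03,0.0],
    [0,0,0,0,0,0.03,0.0]
  ]
}}

```text
clock: 8.25
position: [0.597, 0.0437, 0.2618]
ee_rot: [0.601, 0.799, -0.0, -0.0]
ft_force: [0.3, -0.4, -2.1]
grip_width: 0.157
```

{"api": "move_arm", "payload": {
  "moves": [
    [0,0,0,0,0,0.002,0.0],
    [0,0,0,0,0,0.004,0.0],
    [0,0,0,0,0,0.006,0.0],
    [0,0,0,0,0,0.008,0.0],
    [0,0,0,0,0,0.01,0.0],
    [0,0,0,0,0,0.012,0.0]
  ]
}}

```text
clock: 8.85
position: [0.5973, 0.0438, 0.2504]
ee_rot: [0.601, 0.799, 0.0, 0.0]
ft_force: [0.3, 0.3, 1.8]
grip_width: 0.149
```

The gate has been met at about the predicted height (force up about 4 N). Continuing gently.

{"api": "move_arm", "payload": {
  "moves": [
    [0,0,0,0,0,0.002,0.0],
    [0,0,0,0,0,0.004,0.0],
    [0,0,0,0,0,0.006,0.0],
    [0,0,0,0,0,0.008,0.0],
    [0,0,0,0,0,0.01,0.0]
  ]
}}

```text
clock: 9.35
position: [0.5971, 0.0436, 0.2403]
ee_rot: [0.601, 0.799, -0.0, -0.0]
ft_force: [-2.2, -0.4, 4.6]
grip_width: 0.153
```

{"api": "move_arm", "payload": {
  "moves": [
    [0,0,0,0,0,0.002,0.0],
    [0,0,0,0,0,0.004,0.0],
    [0,0,0,0,0,0.006,0.0],
    [0,0,0,0,0,0.008,0.0]
  ]
}}

```text
clock: 9.75
position: [0.5969, 0.0436, 0.232]
ee_rot: [0.601, 0.799, -0.0, -0.0]
ft_force: [-1.7, -0.7, 4.7]
grip_width: 0.153
```

{"api": "move_arm", "payload": {
  "moves": [
    [0,0,0,0,0,0.001,0.0],
    [0,0,0,0,0,0.002,0.0],
    [0,0,0,0,0,0.003,0.0],
    [0,0,0,0,0,0.004,0.0],
    [0,0,0,0,0,0.005,0.0]
  ]
}}

```text
clock: 10.25
position: [0.5971, 0.0436, 0.2271]
ee_rot: [0.601, 0.799, -0.0, -0.0]
ft_force: [-4.3, -0.5, 3.2]
grip_width: 0.154
```

{"api": "move_arm", "payload": {
  "moves": [
    [0,0,0,0,0,0.001,0.0],
    [0,0,0,0,0,0.002,0.0],
    [0,0,0,0,0,0.003,0.0]
  ]
}}

```text
clock: 10.55
position: [0.5966, 0.0436, 0.2236]
ee_rot: [0.601, 0.799, -0.001, -0.001]
ft_force: [-5.2, -1.9, -1.0]
grip_width: 0.158
```

{"api": "move_arm", "payload": {
  "moves": [
    [0,0,0,0,0,0.001,0.0],
    [0,0,0,0,0,0.0015,0.0]
  ]
}}

```text
clock: 10.75
position: [0.596, 0.0435, 0.2212]
ee_rot: [0.601, 0.799, -0.001, -0.001]
ft_force: [-0.1, -0.8, -2.6]
grip_width: 0.154
```

{"api": "move_arm", "payload": {
  "moves": [
    [0,0,0,0,0,0.001,0.0],
    [0,0,0,0,0,0.0015,0.0]
  ]
}}

```text
clock: 10.95
position: [0.5977, 0.0441, 0.2211]
ee_rot: [0.601, 0.8, 0.0, 0.0]
ft_force: [0.5, -0.6, -1.8]
grip_width: 0.157
```

The force is back to the free-hanging baseline, so the gate has snapped. Feel gently for the crown now.

{"api": "move_arm", "payload": {
  "moves": [
    [0,0,0,0,0,0.0005,0.0],
    [0,0,0,0,0,0.001,0.0],
    [0,0,0,0,0,0.0015,0.0],
    [0,0,0,0,0,0.002,0.0]
  ]
}}

```text
clock: 11.35
position: [0.5973, 0.0438, 0.2193]
ee_rot: [0.601, 0.799, 0.0, 0.0]
ft_force: [-0.5, 0.1, -2.6]
grip_width: 0.156
```

Run:
```python
from h import *
s,ps=snap('scene','s5'); o=manip.get_obs(); print(o['position'],o['ft_force'],o['grip_width'])
cv2.imwrite('pics/c5.png',cv2.resize(s[200:290,290:380],(600,600),interpolation=cv2.INTER_CUBIC))
```

```text
[0.59722671 0.04376462 0.21921555] [ 0.90979167  0.60345741 -2.30991725] 0.1544672890618971
```

View pics/c5.png

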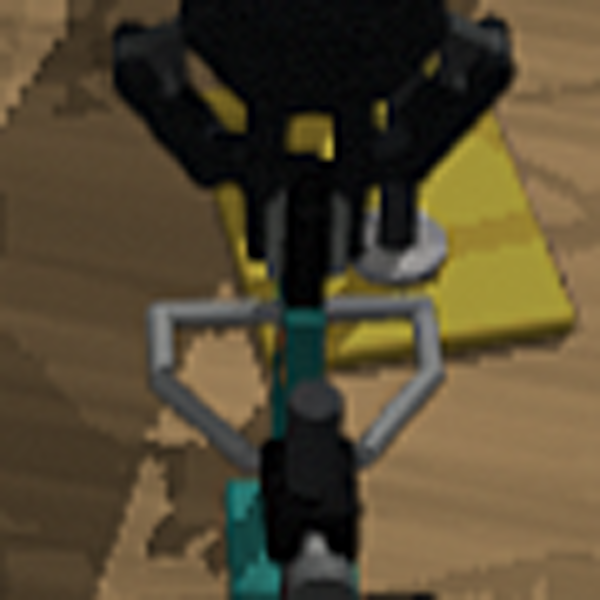

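The nose now hangs inside the ring, in front of the bar. Continue to contact.

{"api": "move_arm", "payload": {
  "moves": [
    [0,0,0,0,0,0.0005,0.0],
    [0,0,0,0,0,0.001,0.0],
    [0,0,0,0,0,0.0015,0.0]
  ]
}}

```text
clock: 11.7
position: [0.5974, 0.0437, 0.2184]
ee_rot: [0.601, 0.799, 0.0, 0.0]
ft_force: [-3.2, -0.0, 6.6]
grip_width: 0.155
```

{"api": "move_arm", "payload": {
  "moves": [
    [0,0,0,0,0,0.0005,0.0],
    [0,0,0,0,0,0.001,0.0]
  ]
}}

```text
clock: 11.9
position: [0.5975, 0.0437, 0.2183]
ee_rot: [0.601, 0.799, 0.001, 0.0]
ft_force: [-5.9, -0.6, 13.4]
grip_width: 0.158
```

Crown contact made. Back off until the force is light, then open slightly.

{"api": "move_arm", "payload": {
  "moves": [
    [0,0,0,0,0,-0.001,0.0],
    [0,0,0,0,0,-0.0013,0.0],
    [0,0,0,0,0,-0.0013,0.0]
  ]
}}

```text
clock: 12.2
position: [0.5974, 0.0437, 0.2185]
ee_rot: [0.601, 0.799, 0.0, 0.0]
ft_force: [-2.9, -0.5, 4.5]
grip_width: 0.154
```

{"api": "move_arm", "payload": {
  "moves": [
    [0,0,0,0,0,0,0.016],
    [0,0,0,0,0,0,0.02],
    [0,0,0,0,0,0,0.028],
    [0,0,0,0,0,0,0.036],
    [0,0,0,0,0,0,0.045],
    [0,0,0,0,0,0,0.045],
    [0,0,0,0,0,0,0.045],
    [0,0,0,0,0,0,0.045]
  ]
}}

```text
clock: 13.0
position: [0.5972, 0.0437, 0.2181]
ee_rot: [0.601, 0.799, 0.0, -0.0]
ft_force: [-0.3, 1.0, 0.1]
grip_width: 0.525
```

Run:
```python
from h import *
s,ps=snap('scene','s6'); w,pw=snap('wrist','w6'); o=manip.get_obs(); print(o['position'],o['ft_force'],o['grip_width'])
cv2.imwrite('pics/c6.png',np.hstack([cv2.resize(s[200:290,290:380],(400,400),interpolation=cv2.INTER_CUBIC),cv2.resize(w[180:480,170:470],(400,400))]))
```

```text
[0.59720373 0.04372906 0.2180716 ] [ 0.52023998 -0.2384954  -0.38231922] 0.5253632982044995
```

View pics/c6.png

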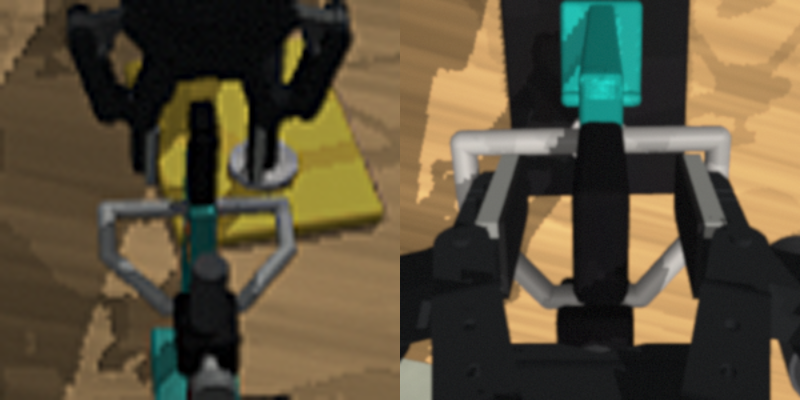

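It hangs upright, with clearance to both fingers. Withdraw straight up and let it settle.

{"api": "move_arm", "payload": {
  "moves": [
    [0,0,0,0,0,-0.005,0.045],
    [0,0,0,0,0,-0.015,0.045],
    [0,0,0,0,0,-0.03,0.045],
    [0,0,0,0,0,-0.05,0.045],
    [0,0,0,0,0,-0.075,0.045],
    [0,0,0,0,0,-0.1,0.045],
    [0,0,0,0,0,-0.12,0.045],
    [0,0,0,0,0,-0.13,0.045],
    [0,0,0,0,0,-0.13,0.045],
    [0,0,0,0,0,-0.13,0.045]
  ]
}}

```text
clock: 14.1
position: [0.5971, 0.0437, 0.3476]
ee_rot: [0.601, 0.799, -0.0, -0.0]
ft_force: [-0.2, -0.2, -0.8]
grip_width: 0.527
```

{"api": "move_arm", "payload": {
  "moves": [
    [0,0,0,0,0,0,0.045],
    [0,0,0,0,0,0,0.045],
    [0,0,0,0,0,0,0.045],
    [0,0,0,0,0,0,0.045],
    [0,0,0,0,0,0,0.045],
    [0,0,0,0,0,0,0.045],
    [0,0,0,0,0,0,0.045],
    [0,0,0,0,0,0,0.045],
    [0,0,0,0,0,0,0.045],
    [0,0,0,0,0,0,0.045]
  ]
}}

```text
clock: 15.1
position: [0.5972, 0.0437, 0.3481]
ee_rot: [0.601, 0.799, 0.0, -0.0]
ft_force: [0.6, 0.3, -0.2]
grip_width: 0.526
```

Run:
```python
from h import *
s,ps=snap('scene','s7'); w,pw=snap('wrist','w7')
for i in range(8): s2,_=snap('scene','s8')
print('motion',np.abs(s2[200:330,290:380].astype(int)-s[200:330,290:380]).mean(), np.abs(s2[380:460,20:100].astype(int)-s[380:460,20:100]).mean())
s0=cv2.imread('pics/scene0.png').astype(int)
for n,(x,y) in dict(mug=(420,260),mouse=(205,298),cup=(412,358)).items():
    print(n,np.abs(s0[y-25:y+25,x-25:x+25]-s2[y-25:y+25,x-25:x+25]).mean())
cv2.imwrite('pics/c7.png',np.hstack([cv2.resize(s2[190:310,280:400],(400,400),interpolation=cv2.INTER_CUBIC),cv2.resize(w[100:480,130:510],(400,400))]))
```

```text
motion 0.9287179487179488 0.7133854166666667
mug 4.776533333333333
mouse 2.4492
cup 8.681866666666666
```

View pics/c7.png

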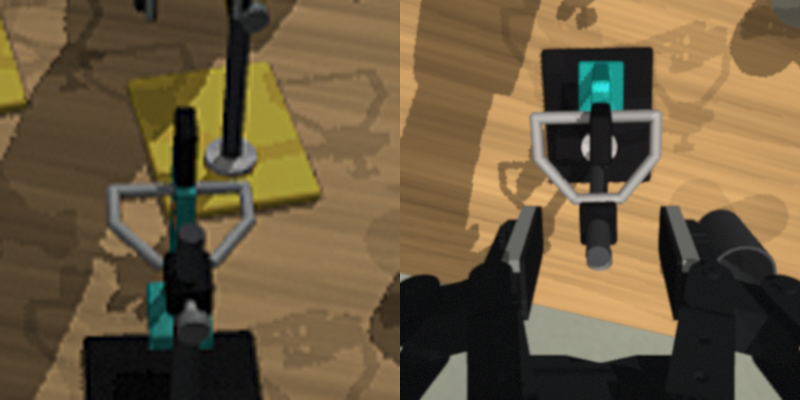

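The hanger hangs upright on the bar, clear of the gripper. Between frames it shows only noise-level change, so it is still. Handing in.

```bash
python3 -c "
from h import *
print(manip.hand_in(), manip.get_obs()['clock'])"
```

```text
the job is handed in; nothing more can be done
the job is handed in; nothing more can be done
```

I snapped the hanger onto the front bar of the black-based stand and handed the job in at about 16 s; the interface gave no verdict. I gripped it by the tab, lifted it clear and brought it in with the bar under the nose. Then I pressed it down slowly until the gate opened and snapped shut, seated the crown on the bar and let go.

- **Force:** while pushing through the gate, the vertical load rose about 7 N, then fell back to the hanger's own weight about 2–3 mm before the crown touched. The highest reading was about 16 N while feeling for the crown, under the 25 N limit. I only read the force at the end of each call, so a short peak in between could have been missed.
- **Final pictures:** the hanger hangs upright from the bar with the nose inside the ring. The gripper is about 130 mm above the release height and touching nothing. Frames taken about 0.4 s apart differ only by about the image noise, so it is still.
- **Not confirmed:** I could not see the gate in the last views; that it is shut comes from the force drop alone.
- **Mug, mouse and pen cup:** the mouse area barely changed. The mug and pen cup areas changed a little more, which I put down to the arm's moving shadow. The arm's path stayed clear of all three, but I did not measure their positions again.

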